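# Clamp the power pack in its tray with the wing nut

## Robot

A 6-joint arm with a two-finger parallel gripper is mounted at the origin on the work surface. World frame = base frame: x ahead of the robot, y to its left, z up, the work surface at z = 0. Lengths are in mm, angles in degrees, forces in N, time in s.
With the tool pointing down it reaches from about 350 to 850 mm from the base axis. Payload 8.1 kg.
Tool frame: the origin (TCP) lies between the finger pads; the fingertips stand ahead of it and the grasp point (between the pads) lies 2 mm behind it (nose_length is the z of the fingertips in the tool frame, in mm); z points along the fingers, y is the direction in which the jaws open and shut (so a half turn about z gives the same grasp; the last joint's range is limited). The gripper opens to 85 mm and grips with 20 to 120 N. Pads are 22 mm wide; open, the fingers measure 114 mm over their backs; the gripper's body (76 mm by 85 mm) begins 54 mm behind the grasp point. The pads swing forward as they close: fully open they stand 13 mm farther back than shut.
Start: joints at [68.102, 7.471, 85.268, -0, 87.261, -4.893], TCP at [175.455, 573.778, 248.292] pointing down, gripper open.
Joint ranges: [-169.43, 169.43], [-51.17, 129.36], [1.28, 143.12], [-76.62, 256.62], [0, 156.53], [-152.29, 152.29]. Speed limits (degrees/s): [136.94, 136.94, 159.86, 180, 180, 180].

## Interface

Orientations are given as [roll, pitch, yaw] about the fixed x, y, z axes, in that order (R = Rz(yaw) Ry(pitch) Rx(roll)).
In Python, from bench import * gives the robot as it stands.
- The arm moves only by the tool jog_arm, never from a script. Its argument "plan" is a list of rows, each a list of 3 entries, a list of its own where there are three numbers: the turn, a rotation vector about the tool's x, y, z in degrees, then the shift along the tool's x, y, z in m, then the gripper's target within -1 to 1 (fully open at 1, half-way at 0, shut at -1). A call has 1 to 12 rows; each row is the pose to reach, as a shift and turn from the pose commanded when the call began, along the tool's axes at that moment; what a row does not reach only later rows make up. A row lasts 1/8 s, in which the tool goes at most 62.5 mm and 10.7 degrees, less where a joint would pass 70% of its speed; a pose out of reach is approached as far as the arm can. A call with a gripper value outside its range is refused whole. The fingers move at their own pace and stop on an object; "force" is the grip in N (left out, the last holds). Time passes only in rows, so rows that repeat a pose let the fingers close. It gives the time, the measured TCP pose, the force and the opening at its end, in the units of the state.
- sense(): the state, without advancing time (a new reading comes with each control period).
- snapshot(name): name is "side" or "top" or "wrist"; returns (picture, depth): 420x560x3 uint8, blue, green, red; 420x560 float32, mm along the optical axis (not along the pixel's ray), 0 where there is no reading.
- camera_info(name): a dict with "fov_y" (degrees; the focal length in pixels is half the picture's height over the tangent of half this angle, whatever the lens; pixels are square), "cx", "cy" (the principal point, pixels), "dist_coeffs" ([k1, k2, p1, p2, k3] as OpenCV has them; the pictures are not rectified), "origin" and "orientation" of the camera in the world. Camera axes: x right, y down, z forward; pixel columns grow to the right and rows downward; lengths in mm; the calibration is good to about 2 mm. A picture is of the moment at which its call begins: read the wrist's pose just before it. camera_info takes no time and is no camera call; for the wrist camera it gives the pose at the moment of the call.
- hand_in(): hands the job in, once; it reports no verdict.
The state is a dict: "time": time; "joint_pos": joint angles; "qd": joint speeds; "joint_efforts": joint torques, N m; "tool_pos": TCP position; "tcp_rot": TCP orientation; "ft_force": force on the tool from outside, world axes, zero at the start; "wrist_torque": the same for the moment, N m; "finger_gap": finger opening in mm.
Only numpy, scipy, OpenCV 4.12 (cv2) and the standard library are available. Lean on these libraries where they do the work, as an engineer would, in place of code of your own. Each camera call takes 0.05 s, during which the arm holds its last target.

## Task

The black power pack lies short of home in its tray on the workbench. Slide it gently all the way back against the grey bracket, then tighten the wing nut clockwise, in short strokes between the three guard posts, until the clamp bar holds the pack firmly: properly snug by feel, neither loose nor so tight that it crushes the case. Do not knock hard against the guard posts, and leave the spare nut, spanner and washer beside the tray where they are.

Things in the scene. Friction and masses are not known exactly. Their poses are not given: they have to be found in the camera images.
- tray: Fixed battery tray. Origin on the bench under its stop face; x leads from the open end to the grey bracket. Floor 155 x 116 mm, 6 mm thick, x -155 to 0; rails 24 mm tall, inner faces at y +-52 mm. Bracket block x 0 to 104, y +-58, z 0 to 66 mm; its face at x 0 is the stop. Open at x -155.
- posts: Three fixed guard posts round the wing nut, aluminium, 8 mm diameter, 57 mm tall, not to be struck with over 15 N. Origin on the nut's axis on the bracket top (tray x 45, y 0, z 66 mm), axes as the tray's. They stand 47 mm from it in directions 0, +120 and -120 degrees from +x; the gaps centre on 180, +60 and -60 degrees.
- pack: Loose black power pack, 90 (x) x 100 x 60 mm, about 0.8 kg; origin under its centre, on the tray floor. Starts 17 to 35 mm short of home. Home: its +x end touches the stop face, origin at tray x -45 mm. Slides along tray x with 2 mm play each side. Push its near end 20 to 40 mm above the floor, with less than 35 N.
- bar: Steel clamp bar 95 x 28 x 8 mm, level along tray x; origin on the nut's axis, on its underside. The nut drives it straight down. Its rubber pad, 30 x 30 mm, hangs 67 mm from the axis towards -x on a foot of unknown setting: it starts 1 to 6 mm above the pack top, so the right nut angle can only be felt.
- wing_nut (a joint): Nut angle, rad; grows clockwise from above (tightening), starts 0 to 0.6. Nut and bar sink 3 mm per rad. Free drag 0.16 N m; after the pad touches, about 0.09 N m more for each rad (30 N of clamping). Snug: clamping 20 to 55 N, which is 0.06 to 0.16 N m above free drag (aim 0.10); over 70 N crushes. Stays where left.
- nut_mid (a point): On the nut's axis at half height of its wings; turns with the nut, x along one wing, the other opposite (at joint 0 along tray x). Steel; two upright flat wings 7 mm thick, 26 mm tall, reaching 28 mm from the axis; hub 18 mm diameter below. Bar top 23 mm below; stud end near the wing tops. Push a wing's flat near its tip.
- spare_nut: Bystander: small loose spare wing nut, 46 x 22 x 16 mm, on the bench beside the tray.
- spanner: Bystander: loose steel spanner on the bench at the other side of the tray, along its own x.
- washer: Bystander: loose steel washer, 32 mm diameter, 5 mm thick, on the bench near the bracket.
Things that resemble listed ones, but are neither listed nor needed, are in the scene too. Leave any orange look-alike of the pack alone.

How it is judged (in metres and radians):
On the way, in this order (a step that is already met when the one before it is completed fails the run):
1. the pack is home against the bracket while the clamp bar is still clear of it (x of pack in the frame of tray above -0.048 m and contact force between bar and pack below 1 N), for 0.2 s.
2. the clamp bar has come down on the pack (contact force between bar and pack above 5 N), for 0.2 s.
At the end, for the whole second after the job is handed in: The pack is at rest within 3 mm of the bracket's stop face and the clamp bar, driven by the resting wing nut, presses on it with 20 to 55 N (x of pack in the frame of tray above -0.048 m and contact force between bar and pack between 20 and 55 N and velocity of joint wing_nut between -0.05 and 0.05 rad/s and linear speed of pack below 0.01 m/s); the robot touches nothing.
It fails at once if the clamp bar presses the pack with more than 70 N (contact force between bar and pack above 70 N).
It fails at once if the robot strikes or presses a guard post with more than 15 N (contact force between any of the arm, the fingers and posts above 15 N).
It fails at once if the robot pushes the pack with more than 35 N (contact force between any of the arm, the fingers and pack above 35 N).
It fails at once if the spare nut, spanner or washer is moved more than 20 mm (distance of any of spare_nut, spanner, washer from where it was at the start of the episode above 0.02 m).
It also fails if it takes over 72 s, if anything falls off the work surface, if the arm or the gripper's body presses on something with over 40 N, if the wrist force passes 120 N, or if a joint passes its speed limit or range.

## Working session

There is one attempt and no reset: what is moved stays moved. The work goes in short steps, Python scripts to look and compute and a tool call to move; the robot and the scene stay as the last step left them, time stands still between calls to the robot, and variables do not carry over. Pictures are saved under pics/ and viewed, and the job is handed in when it is done.

Besides the shell and the picture viewer there is one more tool, called after "Call:" as name(argument=value, ...) on one line, values as JSON. jog_arm: Moves the arm, as the interface text tells. Its arguments: {"type":"object","properties":{"plan":{"type":"array","items":{"type":"array"}},"force":{"type":"number"}},"required":["plan"]}

```bash
ls; mkdir -p pics
python3 - <<'E'
from bench import *
import cv2,numpy as np
print(sense())
for n in("side","top","wrist"):
    print(n,camera_info(n))
    p,d=snapshot(n); cv2.imwrite(f"pics/{n}0.png",p); np.savez(f"pics/{n}0.npz",p=p,d=d,i=np.array(camera_info(n),dtype=object))
print(nose_length if 'nose_length' in globals() else None)
E
```

```text
pics
{'time': 0.0, 'joint_pos': array([ 6.81005146e+01,  7.51598134e+00,  8.53303507e+01,  5.12475167e-04,
        8.72610952e+01, -4.89218992e+00]), 'qd': array([ 0.00331676,  0.02689558, -0.1493847 ,  0.1095574 , -0.0495266 ,
       -0.0046661 ]), 'joint_efforts': array([-1.35660189e-04, -5.69399500e+01, -5.00545478e+01, -4.00262425e-04,
        1.48115179e-02,  1.24620900e-06]), 'tool_pos': array([175.26696587, 573.28289779, 247.22502798]), 'tcp_rot': array([-1.79893008e+02, -9.67149300e-03,  1.62992671e+02]), 'ft_force': array([-0.94424073,  0.45112241,  0.07650996]), 'wrist_torque': array([ 0.06055587, -0.02404815,  0.04926647]), 'finger_gap': 85.68454051332574}
side {'fov_y': 48.767265338567334, 'cx': 275.7283413990605, 'cy': 211.852811964358, 'dist_coeffs': array([-0.12827285,  0.        ,  0.        ,  0.        ,  0.        ]), 'origin': array([ 287.88116532, -538.57989965,  605.48630616]), 'orientation': array([-1.26910381e+02,  1.26522175e-01, -2.54143347e+01])}
top {'fov_y': 44.80014020252356, 'cx': 279.64083266753136, 'cy': 201.39749705527856, 'dist_coeffs': array([0.00431065, 0.        , 0.        , 0.        , 0.        ]), 'origin': array([425.23856751,  56.33177988, 936.51104533]), 'orientation': array([-171.48868954,    0.5632405 ,  -91.13966976])}
wrist {'fov_y': 61.540652468886606, 'cx': 282.0409313328998, 'cy': 202.90208471299235, 'dist_coeffs': array([-0.09369001,  0.        ,  0.        ,  0.        ,  0.        ]), 'origin': array([ 98.36748107, 595.37634413, 372.74972773]), 'orientation': array([1.61641044e+02, 1.11863859e-01, 7.29593820e+01])}
17.0
```

View pics/top0.png

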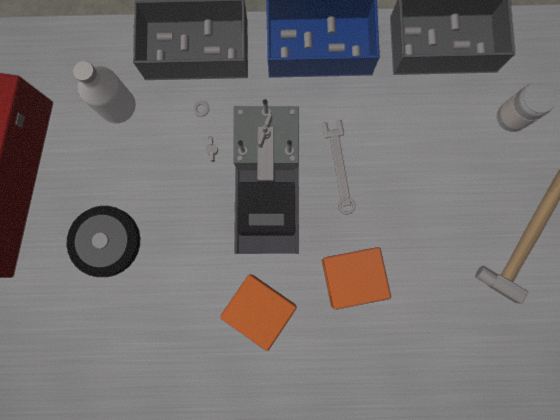

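View pics/side0.png

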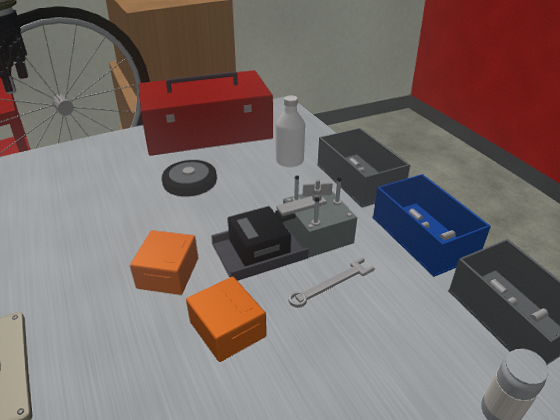

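The top picture shows the black pack in the dark tray at about (267,208), the grey bracket at (266,135), the nut at (265,130) and three posts at (265,106), (242,147) and (289,147). The orange look-alikes are at (258,312) and (356,278). The spare nut is at (211,149), the washer at (201,108) and the spanner at (340,165).

```bash
cat > h.py <<'E'
import cv2,numpy as np
from scipy.spatial.transform import Rotation as R
def K(i,h=420):
    f=h/2/np.tan(np.radians(i['fov_y'])/2); return np.array([[f,0,i['cx']],[0,f,i['cy']],[0,0,1.]])
def rays(i,uv):
    uv=np.asarray(uv,float).reshape(-1,1,2)
    n=cv2.undistortPoints(uv,K(i),np.array(i['dist_coeffs'])).reshape(-1,2)
    return np.c_[n,np.ones(len(n))]
def Rc(i): return R.from_euler('xyz',i['orientation'],degrees=True).as_matrix()
def plane(i,uv,z):
    d=rays(i,uv)@Rc(i).T; o=np.array(i['origin']); t=(z-o[2])/d[:,2]; return o+d*t[:,None]
def cloud(i,d):
    v,u=np.mgrid[0:d.shape[0],0:d.shape[1]]
    r=rays(i,np.c_[u.ravel(),v.ravel()].astype(float))*d.reshape(-1,1)
    return (r@Rc(i).T+np.array(i['origin'])).reshape(d.shape+(3,))
def proj(i,P):
    Rm=Rc(i); rv,_=cv2.Rodrigues(Rm.T); t=-Rm.T@np.array(i['origin'])
    return cv2.projectPoints(np.asarray(P,float).reshape(-1,1,3),rv,t,K(i),np.array(i['dist_coeffs']))[0].reshape(-1,2)
def load(n):
    z=np.load(f'pics/{n}.npz',allow_pickle=True); return z['p'],z['d'],z['i'].item()
E
python3 - <<'E'
from h import *
p,d,i=load('top0'); C=cloud(i,d)
np.set_printoptions(precision=1,suppress=True)
for u,v in [(150,300),(270,120),(240,130),(290,160),(265,160),(267,195),(267,210),(242,142),(289,142),(265,102),(267,245),(266,148),(258,312),(356,278)]: print(u,v,C[v,u],p[v,u])
c=p[90:265,215:315]; cv2.imwrite('pics/topc.png',cv2.resize(c,None,fx=4,fy=3.4,interpolation=cv2.INTER_CUBIC)[:600])
c=p[90:190,215:325]; cv2.imwrite('pics/topc2.png',cv2.resize(c,None,fx=6,fy=6,interpolation=cv2.INTER_CUBIC))
p,d,i=load('side0')
c=p[160:290,200:370]; cv2.imwrite('pics/sidec.png',cv2.resize(c,None,fx=4.5,fy=4.5,interpolation=cv2.INTER_CUBIC))
E
```

```text
150 300 [390.1 301.5  -2.1] [136 137 138]
270 120 [685.5  75.3 117. ] [60 62 63]
240 130 [685.4 130.   63.3] [92 97 94]
290 160 [628.3  42.7  66.5] [96 98 97]
265 160 [624.3  85.7  87.9] [122 124 128]
267 195 [567.1  83.9  67.5] [41 38 39]
267 210 [541.3  84.4  64.7] [42 40 43]
242 142 [647.5 121.9 121.8] [60 62 60]
289 142 [646.   44.5 121.1] [41 39 40]
265 102 [714.9  82.9 122.5] [48 49 47]
267 245 [484.7  87.3   6.9] [74 71 74]
266 148 [645.6  83.7  86.6] [121 121 128]
258 312 [368.8 102.6  58.3] [ 46  90 170]
356 278 [422.3 -64.3  62.9] [ 49  91 167]
```

View pics/topc2.png

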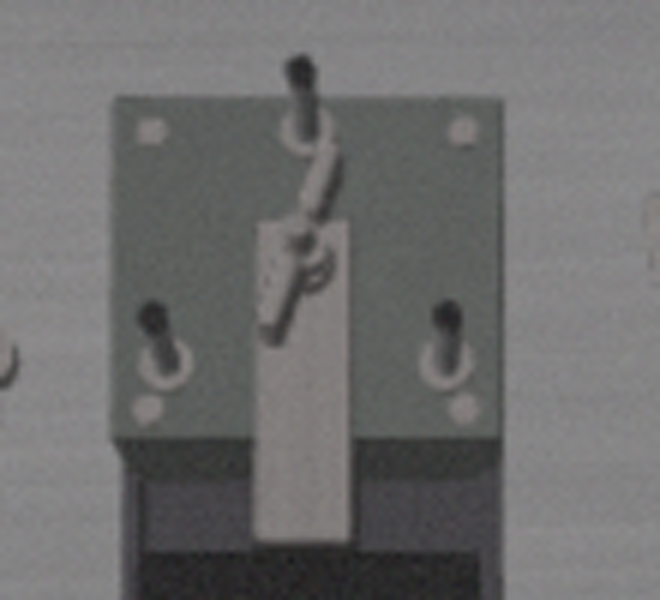

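View pics/sidec.png

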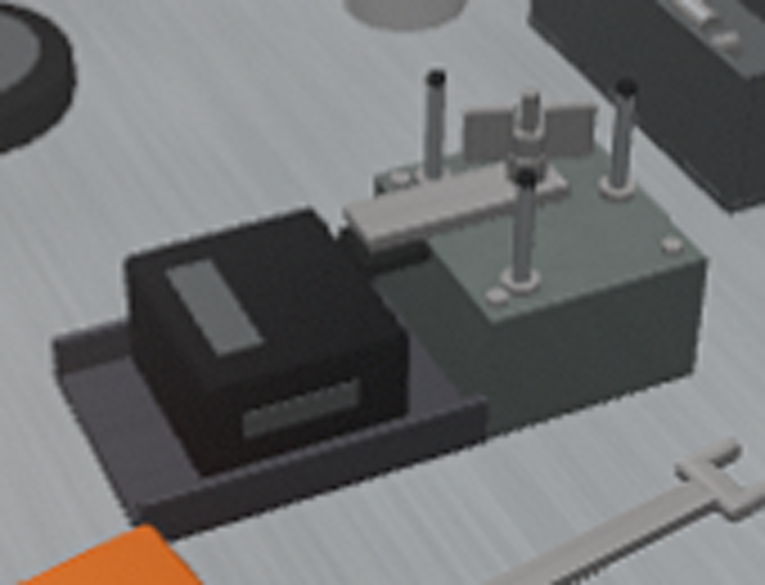

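View pics/topc.png

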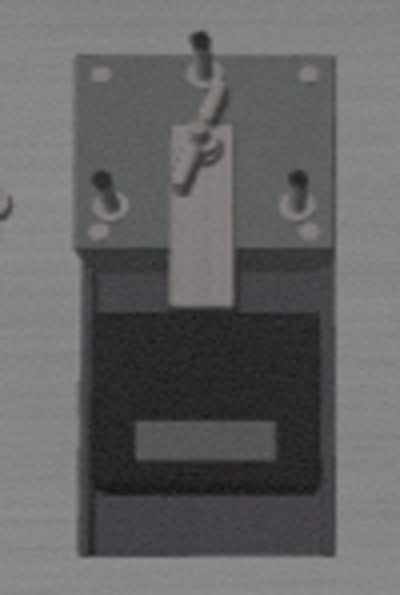

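View pics/wrist0.png

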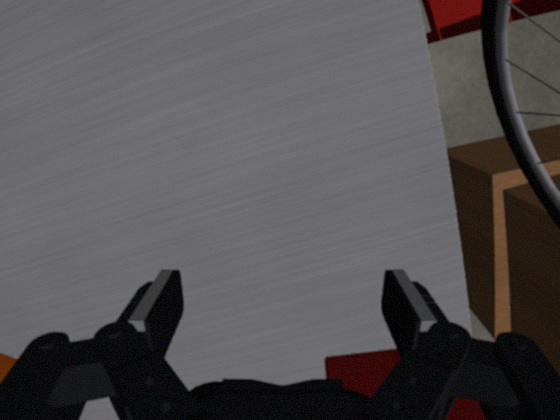

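Run:
```python
from h import *
np.set_printoptions(precision=1,suppress=True)
p,d,i=load('top0')
def f(l): return [((x+.5)/6-.5+215,(y+.5)/6-.5+90) for x,y in l]
q=plane(i,f([(112,97),(502,97),(502,437),(113,437)]),66);print(q)
w=plane(i,f([(305,130),(166,362),(446,360)]),66);print(w, w.mean(0))
t=plane(i,f([(300,68),(151,314),(447,314)]),123);print(t,t.mean(0))
# tray open end at z~6..24: crop 4x,3.4y offset 215,90
def g(l): return [((x+.5)/4-.5+215,(y+.5)/3.4-.5+90) for x,y in l]
print('tray end',plane(i,g([(78,556),(335,556)]),15))
print('pack near edge/far top',plane(i,g([(95,490),(318,490)]),60),plane(i,g([(92,312),(320,312)]),66))
print('nut',plane(i,f([(330,150),(272,335),(301,242)]),123))
# side
ps,ds,s=load('side0')
def k(l): return [((x+.5)/4.5-.5+200,(y+.5)/4.5-.5+160) for x,y in l]
print('side post tops',plane(s,k([(436,77),(626,88),(527,176)]),123))
print('side bracket corner',plane(s,k([(493,322),(706,260)]),66))
```

```text
[[729.4 141.4  66. ]
 [726.7  25.8  66. ]
 [623.8  28.4  66. ]
 [626.3 141.8  66. ]]
[[718.   84.3  66. ]
 [648.4 126.1  66. ]
 [647.2  44.2  66. ]] [671.2  84.9  66. ]
[[716.7  83.6 123. ]
 [647.4 125.5 123. ]
 [645.6  44.4 123. ]] [669.9  84.5 123. ]
tray end [[470.7 146.6  15. ]
 [468.3  30.8  15. ]]
pack near edge/far top [[501.7 134.6  60. ]
 [499.7  38.5  60. ]] [[592.4 134.7  66. ]
 [590.2  35.6  66. ]]
nut [[692.9  75.7 123. ]
 [640.7  92.4 123. ]
 [666.8  84.1 123. ]]
side post tops [[647.2 126.8 123. ]
 [716.5  84.2 123. ]
 [646.2  45.8 123. ]]
side bracket corner [[625.1  30.8  66. ]
 [727.   28.   66. ]]
```

```bash
cat >> h.py <<'E'
def rel(cur,tgt):
    """cur,tgt=(x,y,z,psi) tool-down; prints turn z (deg) and shift (m) in tool axes"""
    a=np.radians(cur[3]); Rm=np.array([[np.cos(a),np.sin(a),0],[np.sin(a),-np.cos(a),0],[0,0,-1]])
    s=Rm.T@(np.array(tgt[:3])-np.array(cur[:3]))/1000
    print('turn',round(cur[3]-tgt[3],2),'shift',s.round(4))
E
python3 -c "
from h import *
c=(175.455,573.778,248.292,162.995)
rel(c,(455,87.5,248.3,178.9));rel(c,(455,87.5,150,178.9))
import bench
"
```

```text
turn -15.91 shift [-0.4095 -0.3833 -0.    ]
turn -15.91 shift [-0.4095 -0.3833  0.0983]
```

Call:
jog_arm(plan=[[[0,0,-2],[-0.04,-0.038,0],-1],[[0,0,-4],[-0.08,-0.075,0],-1],[[0,0,-6],[-0.12,-0.112,0],-1],[[0,0,-8],[-0.16,-0.15,0],-1],[[0,0,-10],[-0.2,-0.187,0],-1],[[0,0,-12],[-0.24,-0.225,0],-1],[[0,0,-14],[-0.28,-0.262,0],-1],[[0,0,-15.9],[-0.32,-0.3,0],-1],[[0,0,-15.9],[-0.36,-0.337,0],-1],[[0,0,-15.9],[-0.395,-0.37,0.03],-1],[[0,0,-15.9],[-0.4095,-0.3833,0.07],-1],[[0,0,-15.9],[-0.4095,-0.3833,0.0983],-1]], force=30)

```text
time: 1.65
tool_pos: [454.7, 85.8, 148.0]
tcp_rot: [-180.0, -0.1, 178.7]
ft_force: [1.0, -0.3, 0.4]
finger_gap: -0.0
```

Run:
```python
from bench import *
import cv2,numpy as np
np.set_printoptions(precision=2,suppress=True)
s=sense()
for k in('time','joint_pos','tool_pos','tcp_rot','ft_force','wrist_torque','finger_gap'):print(k,s[k])
p,d=snapshot("wrist"); cv2.imwrite("pics/w1.png",p); np.savez("pics/w1.npz",p=p,d=d,i=np.array(camera_info("wrist"),dtype=object))
s=sense();print(s['tool_pos'],s['tcp_rot'],s['ft_force'],s['wrist_torque'])
```

```text
time 1.65
joint_pos [  4.34 -10.05 113.19  -0.01  76.96 -84.39]
tool_pos [454.71  85.8  147.97]
tcp_rot [-179.98   -0.1   178.74]
ft_force [ 1.02 -0.29  0.42]
wrist_torque [0.02 0.03 0.01]
finger_gap -0.007801334644910626
[452.26  86.25 144.15] [-179.96   -0.41  178.78] [-2.43  0.27 -4.6 ] [0.01 0.07 0.02]
```

View pics/w1.png

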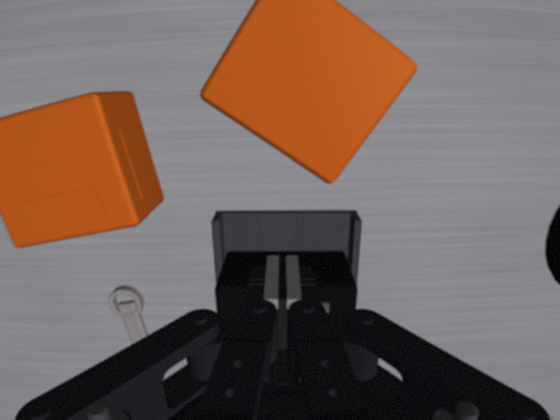

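Run:
```python
from h import *
from bench import sense
np.set_printoptions(precision=0,suppress=True,linewidth=200)
p,d,i=load('w1'); 
C=cloud(i,d)-np.array([452.3,86.2,145])
for v in range(250,420,12): 
    print(v,[tuple(C[v,u].round().astype(int)) for u in (215,225,240,255,270,282,300,320,340,350,360)])
s=sense();print(s['time'],s['tool_pos'])
```

```text
250 [(np.int64(39), np.int64(-55), np.int64(-125)), (np.int64(48), np.int64(-51), np.int64(-144)), (np.int64(49), np.int64(-39), np.int64(-145)), (np.int64(49), np.int64(-26), np.int64(-146)), (np.int64(49), np.int64(-13), np.int64(-144)), (np.int64(49), np.int64(-3), np.int64(-144)), (np.int64(49), np.int64(12), np.int64(-144)), (np.int64(50), np.int64(29), np.int64(-144)), (np.int64(50), np.int64(46), np.int64(-143)), (np.int64(45), np.int64(52), np.int64(-133)), (np.int64(54), np.int64(64), np.int64(-151))]
262 [(np.int64(49), np.int64(-56), np.int64(-124)), (np.int64(48), np.int64(-48), np.int64(-122)), (np.int64(47), np.int64(-36), np.int64(-120)), (np.int64(47), np.int64(-24), np.int64(-120)), (np.int64(-11), np.int64(-7), np.int64(-8)), (np.int64(-10), np.int64(-2), np.int64(-8)), (np.int64(48), np.int64(11), np.int64(-119)), (np.int64(48), np.int64(26), np.int64(-120)), (np.int64(49), np.int64(42), np.int64(-120)), (np.int64(55), np.int64(52), np.int64(-131)), (np.int64(65), np.int64(65), np.int64(-150))]
274 [(np.int64(61), np.int64(-57), np.int64(-126)), (np.int64(47), np.i
[... 5751 characters left out ...]
(np.int64(-17), np.int64(7), np.int64(70)), (np.int64(-17), np.int64(11), np.int64(70)), (np.int64(-15), np.int64(13), np.int64(69)), (np.int64(-15), np.int64(15), np.int64(69))]
418 [(np.int64(-17), np.int64(-15), np.int64(73)), (np.int64(-18), np.int64(-13), np.int64(74)), (np.int64(-17), np.int64(-10), np.int64(73)), (np.int64(-13), np.int64(-7), np.int64(70)), (np.int64(-10), np.int64(-4), np.int64(67)), (np.int64(-10), np.int64(-2), np.int64(67)), (np.int64(-10), np.int64(2), np.int64(68)), (np.int64(-16), np.int64(6), np.int64(72)), (np.int64(-17), np.int64(10), np.int64(73)), (np.int64(-18), np.int64(12), np.int64(74)), (np.int64(-17), np.int64(14), np.int64(74))]
1.7 [452.  86. 144.]
```

Call:
jog_arm(plan=[[[0,0,0],[0,0,0.03],-1],[[0,0,0],[0,0,0.06],-1],[[0,0,0],[0,0,0.09],-1],[[0,0,0],[0,0,0.107],-1],[[0,0,0],[0,0,0.107],-1],[[0,0,0],[0,0,0.107],-1],[[0,0,0],[0,0,0.107],-1]])

```text
time: 2.58
tool_pos: [456.1, 87.6, 44.4]
tcp_rot: [180.0, 0.1, 178.9]
ft_force: [-0.4, 0.0, -0.5]
finger_gap: -0.1
```

Call:
jog_arm(plan=[[[0,0,0],[-0.007,0,0],-1],[[0,0,0],[-0.014,0,0],-1],[[0,0,0],[-0.02,0,0],-1],[[0,0,0],[-0.025,0,0],-1],[[0,0,0],[-0.028,0,0],-1],[[0,0,0],[-0.031,0,0],-1],[[0,0,0],[-0.034,0,0],-1],[[0,0,0],[-0.037,0,0],-1],[[0,0,0],[-0.04,0,0],-1],[[0,0,0],[-0.043,0,0],-1],[[0,0,0],[-0.046,0,0],-1],[[0,0,0],[-0.049,0,0],-1]])

```text
time: 4.08
tool_pos: [502.8, 86.6, 42.4]
tcp_rot: [-180.0, -0.2, 178.9]
ft_force: [-5.0, -0.3, 1.7]
finger_gap: 0.1
```

Call:
jog_arm(plan=[[[0,0,0],[-0.003,0,0],-1],[[0,0,0],[-0.006,0,0],-1],[[0,0,0],[-0.009,0,0],-1],[[0,0,0],[-0.011,0,0],-1],[[0,0,0],[-0.013,0,0],-1],[[0,0,0],[-0.015,0,0],-1]])

```text
time: 4.82
tool_pos: [517.9, 86.3, 42.4]
tcp_rot: [-180.0, -0.1, 178.9]
ft_force: [-5.4, -0.2, 2.5]
finger_gap: -0.2
```

Run:
```python
from bench import *
import cv2,numpy as np
from h import *
s=sense();print(s['time'],s['tool_pos'],s['ft_force'])
for n in("side",):
    p,d=snapshot(n); np.savez(f"pics/{n}1.npz",p=p,d=d,i=np.array(camera_info(n),dtype=object))
    c=p[150:290,190:370]; cv2.imwrite(f'pics/{n}1c.png',cv2.resize(c,None,fx=4.2,fy=4.2,interpolation=cv2.INTER_CUBIC))
```

```text
4.825 [517.89922127  86.27017723  42.44707153] [-5.40607905 -0.18865706  2.50959576]
```

View pics/side1c.png

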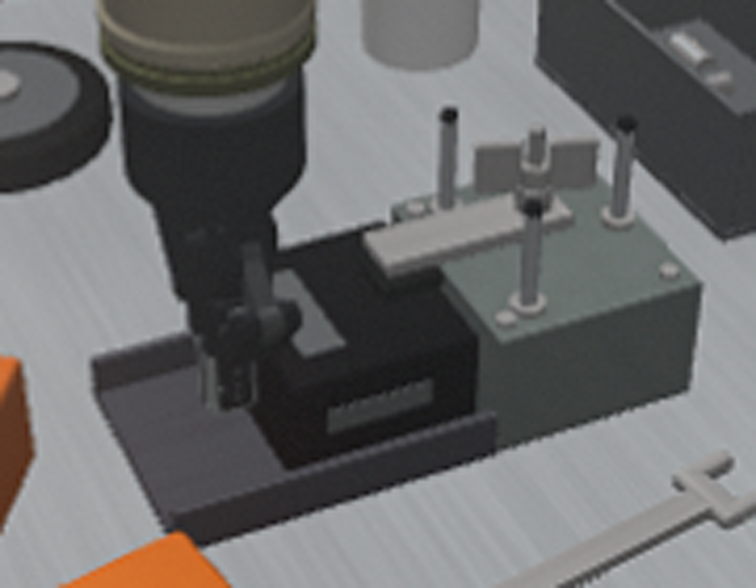

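The fingers push the pack's near end at (250,380) in the crop. A few mm of gap are left at the bracket, at (475,330).

Call:
jog_arm(plan=[[[0,0,0],[-0.001,0,0],-1],[[0,0,0],[-0.002,0,0],-1],[[0,0,0],[-0.003,0,0],-1]])

```text
time: 5.25
tool_pos: [521.6, 86.2, 42.6]
tcp_rot: [-180.0, -0.0, 178.9]
ft_force: [-2.8, 0.8, -2.4]
finger_gap: 0.3
```

Call:
jog_arm(plan=[[[0,0,0],[-0.001,0,0],-1],[[0,0,0],[-0.002,0,0],-1]])

```text
time: 5.5
tool_pos: [523.6, 86.2, 42.8]
tcp_rot: [180.0, -0.1, 178.9]
ft_force: [-8.2, -0.4, 1.8]
finger_gap: -0.1
```

Call:
jog_arm(plan=[[[0,0,0],[-0.001,0,0],-1]])

```text
time: 5.62
tool_pos: [523.8, 86.3, 42.7]
tcp_rot: [180.0, -0.2, 178.9]
ft_force: [-9.8, 2.5, 2.5]
finger_gap: -0.1
```

Call:
jog_arm(plan=[[[0,0,0],[-0.001,0,0],-1]])

```text
time: 5.75
tool_pos: [523.9, 86.3, 42.4]
tcp_rot: [-180.0, -0.3, 178.9]
ft_force: [-16.3, -0.5, 5.8]
finger_gap: 0.0
```

Force has risen to 16 N and the TCP has stalled at 524, where 524.3 was predicted for home. Backing off and rising.

Call:
jog_arm(plan=[[[0,0,0],[0,0,0],-1],[[0,0,0],[0.004,0,0],-1],[[0,0,0],[0.012,0,0],-1],[[0,0,0],[0.03,0,0],-1],[[0,0,0],[0.04,0,-0.04],-1],[[0,0,0],[0.04,0,-0.09],-1],[[0,0,0],[0.04,0,-0.14],-0.65],[[0,0,0],[0.04,0,-0.157],-0.65],[[0,0,0],[0.04,0,-0.157],-0.65],[[0,0,0],[0.04,0,-0.157],-0.65]])

```text
time: 7.0
tool_pos: [485.0, 86.8, 198.0]
tcp_rot: [-180.0, -0.1, 178.9]
ft_force: [0.3, -0.1, -0.4]
finger_gap: 14.9
```

Run:
```python
from bench import *
import cv2,numpy as np
from h import *
s=sense();print(s['time'],s['tool_pos'],s['tcp_rot'],s['ft_force'],s['wrist_torque'],s['finger_gap'])
for n in("side","top"):
    p,d=snapshot(n); np.savez(f"pics/{n}2.npz",p=p,d=d,i=np.array(camera_info(n),dtype=object))
    c=p[150:270,250:370] if n=='side' else p[90:190,215:325]; cv2.imwrite(f'pics/{n}2c.png',cv2.resize(c,None,fx=5,fy=5,interpolation=cv2.INTER_CUBIC))
```

```text
7.0 [484.97931692  86.77482138 198.0367922 ] [-1.79985228e+02 -1.47669468e-01  1.78888151e+02] [ 0.32808399 -0.13498262 -0.35756193] [ 0.0485092   0.02731366 -0.10542868] 14.923343164393795
```

View pics/side2c.png

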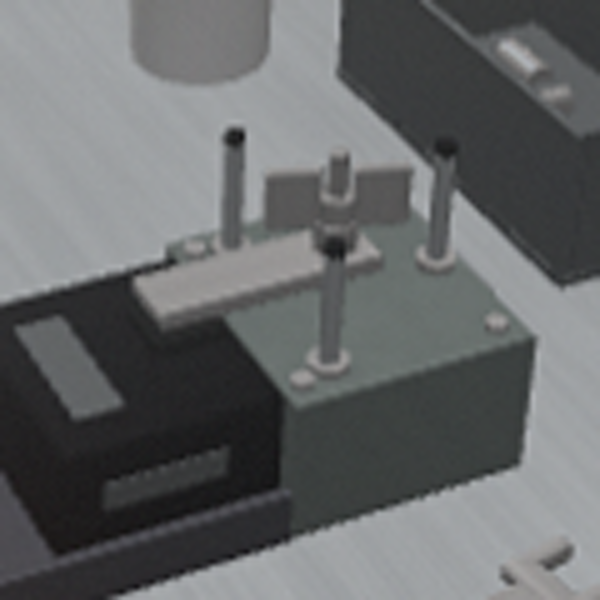

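View pics/top2c.png

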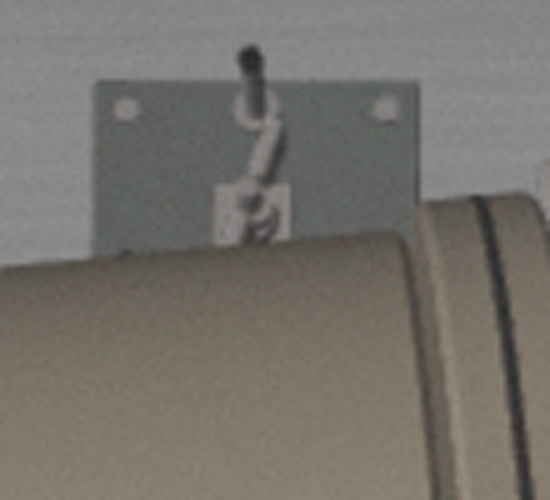

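Run:
```python
from h import *
np.set_printoptions(precision=1,suppress=True)
p,d,i=load('side2')
ax=np.array([670.3,85.0]); a=np.radians(-17.7); w=np.array([np.cos(a),np.sin(a)])
def cp(P): q=proj(i,P); return (q-[250,150]+.5)*5-.5
for z in (97,103,110,117,123,128,133):
    print(z,'tip+',cp([[*(ax+28*w),z]])[0],'tip-',cp([[*(ax-28*w),z]])[0],'axis',cp([[*ax,z]])[0])
print('bar top end z?',[ (z,cp([[*(ax+[-80,-12]),z]])[0]) for z in (79,83,87,91)])
print('posts',cp([[717.3,84.1,123],[647.6,126.,123],[646.1,44.7,123]]))
```

```text
97 tip+ [407.8 226.3] tip- [264.7 237.7] axis [336.5 232. ]
103 tip+ [408.8 213.5] tip- [265.2 224.8] axis [337.3 219.1]
110 tip+ [410.1 198.3] tip- [265.8 209.6] axis [338.3 203.9]
117 tip+ [411.4 183.1] tip- [266.4 194.3] axis [339.2 188.6]
123 tip+ [412.5 169.9] tip- [266.9 181. ] axis [340.  175.4]
128 tip+ [413.4 158.8] tip- [267.3 169.9] axis [340.7 164.3]
133 tip+ [414.3 147.7] tip- [267.8 158.6] axis [341.4 153.1]
bar top end z? [(79, array([162.5, 341.5])), (83, array([162.6, 333. ])), (87, array([162.6, 324.4])), (91, array([162.7, 315.8]))]
posts [[447.6 147.5]
 [236.3 136.4]
 [336.8 247.2]]
```

```bash
python3 -c "
from h import *
c=(486,86.9,200,178.9)
rel(c,(670.3,85,200,162.3));rel(c,(670.3,85,170,162.3))
"
```

```text
turn 16.6 shift [-0.1843  0.0016  0.    ]
turn 16.6 shift [-0.1843  0.0016  0.03  ]
```

Call:
jog_arm(plan=[[[0,0,3],[-0.03,0,0],-0.6],[[0,0,6],[-0.07,0.0005,0],-0.6],[[0,0,10],[-0.11,0.001,0],-0.6],[[0,0,14],[-0.15,0.0013,0],-0.6],[[0,0,16.6],[-0.175,0.0016,0],-0.6],[[0,0,16.6],[-0.1843,0.0016,0],-0.6],[[0,0,16.6],[-0.1843,0.0016,0.015],-0.6],[[0,0,16.6],[-0.1843,0.0016,0.03],-0.6],[[0,0,16.6],[-0.1843,0.0016,0.03],-0.6],[[0,0,16.6],[-0.1843,0.0016,0.03],-0.6]])

```text
time: 8.35
tool_pos: [669.9, 85.0, 170.1]
tcp_rot: [-180.0, -0.0, 162.3]
ft_force: [-0.2, -0.0, 1.6]
finger_gap: 17.2
```

Run:
```python
from bench import *
import cv2,numpy as np
from h import *
s=sense();print(s['time'],s['tool_pos'],s['tcp_rot'],s['ft_force'],s['wrist_torque'],s['finger_gap'],s['joint_pos'])
for n in("wrist","side"):
    p,d=snapshot(n); np.savez(f"pics/{n}3.npz",p=p,d=d,i=np.array(camera_info(n),dtype=object))
    if n=='side': p=cv2.resize(p[130:250,250:370],None,fx=5,fy=5,interpolation=cv2.INTER_CUBIC)
    cv2.imwrite(f'pics/{n}3c.png',p)
```

```text
8.35 [669.85863861  84.98541901 170.09303395] [-1.79997105e+02 -5.16431463e-03  1.62309189e+02] [-0.17776018 -0.02604274  1.56734756] [0.02093594 0.03866309 0.02866565] 17.181858849146636 [ 2.88229132e+00  2.15103448e+01  7.70832022e+01 -9.05859398e-04
  8.14123053e+01 -6.94267625e+01]
```

View pics/wrist3c.png

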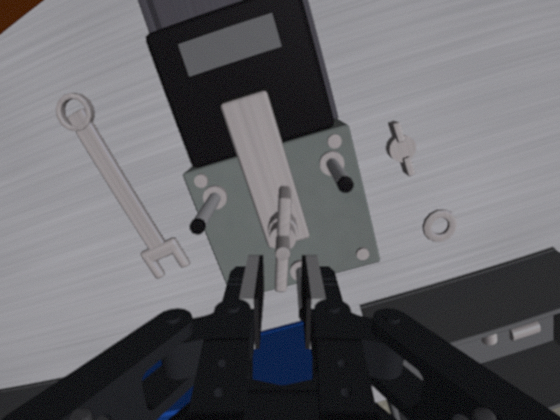

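View pics/side3c.png

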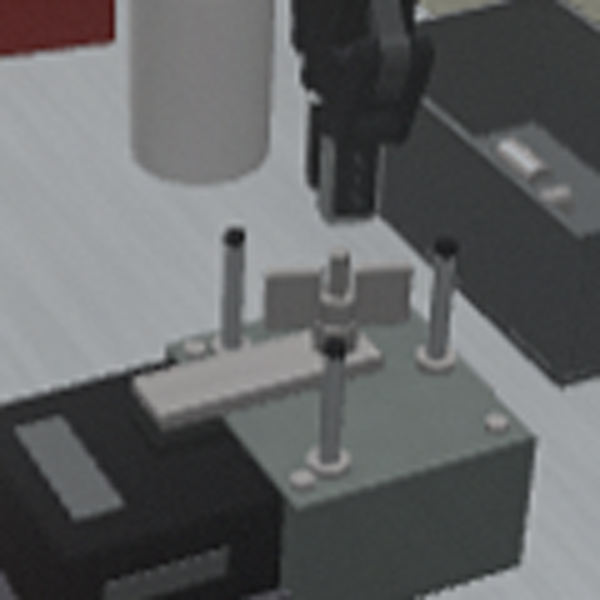

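The wing is in line with the jaw gap and centred in it, at (285,240) in the wrist view.

Call:
jog_arm(plan=[[[0,0,0],[0,0,0.01],-0.6],[[0,0,0],[0,0,0.02],-0.6],[[0,0,0],[0,0,0.03],-0.6],[[0,0,0],[0,0,0.037],-0.6],[[0,0,0],[0,0,0.043],-0.6],[[0,0,0],[0,0,0.043],-0.6],[[0,0,0],[0,0,0.043],-0.6]])

```text
time: 9.32
tool_pos: [670.5, 84.9, 127.3]
tcp_rot: [180.0, 0.0, 162.3]
ft_force: [0.1, 0.4, -0.0]
finger_gap: 17.4
```

```bash
cat >> h.py <<'E'
def st():
    from bench import sense
    s=sense(); print(round(s['time'],3),s['tool_pos'].round(1),s['tcp_rot'].round(1),'F',s['ft_force'].round(1),'T',s['wrist_torque'].round(3),'gap',round(s['finger_gap'],1),'j6',s['joint_pos'][5].round(1), 'e6',s['joint_efforts'][5].round(4))
E
python3 - <<'E'
from bench import *
import cv2,numpy as np
from h import *
st()
for n in("side",):
  for k in range(4):
    p,d=snapshot(n); st()
  p=cv2.resize(p[130:250,250:370],None,fx=5,fy=5,interpolation=cv2.INTER_CUBIC)
  cv2.imwrite(f'pics/{n}4c.png',p)
E
```

```text
9.325 [670.5  84.9 127.3] [180.    0.  162.3] F [ 0.1  0.4 -0. ] T [0.032 0.054 0.044] gap 17.4 j6 -69.4 e6 0.0001
9.375 [670.6  85.  127.6] [180.    0.  162.3] F [0.2 0.8 0.5] T [0.039 0.051 0.042] gap 17.2 j6 -69.4 e6 0.0
9.425 [670.6  84.9 127.6] [180.    0.  162.3] F [-0.4  0.3 -0.3] T [ 0.011  0.031 -0.03 ] gap 16.9 j6 -69.4 e6 -0.0001
9.475 [670.5  84.9 127.6] [180.    0.  162.3] F [0.6 0.2 0.5] T [ 0.065  0.013 -0.027] gap 17.3 j6 -69.4 e6 -0.0
9.525 [670.5  84.9 127.5] [180.    0.  162.3] F [ 0.9 -0.3  0.6] T [-0.015 -0.07   0.038] gap 17.0 j6 -69.4 e6 -0.0
```

View pics/side4c.png

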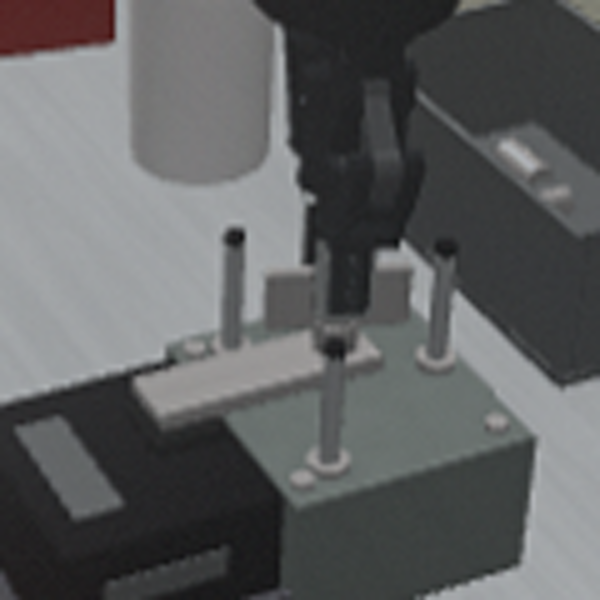

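Call:
jog_arm(plan=[[[0,0,4],[0,0,0],-0.6],[[0,0,8],[0,0,0],-0.6],[[0,0,12],[0,0,0],-0.6]])

```text
time: 9.9
tool_pos: [670.4, 84.9, 127.3]
tcp_rot: [180.0, 0.0, 150.2]
ft_force: [0.2, -0.6, -0.1]
finger_gap: 17.0
```

```bash
python3 -c "from h import *;st()"
```

```text
9.9 [670.4  84.9 127.3] [180.    0.  150.2] F [ 0.2 -0.6 -0.1] T [ 0.026 -0.051  0.022] gap 17.0 j6 -57.3 e6 -1.1706
```

Call:
jog_arm(plan=[[[0,0,4],[0,0,0],-0.6],[[0,0,8],[0,0,0],-0.6],[[0,0,12],[0,0,0],-0.6],[[0,0,16],[0,0,0],-0.6],[[0,0,20],[0,0,0],-0.6]])

```text
time: 10.52
tool_pos: [670.4, 85.0, 127.2]
tcp_rot: [180.0, 0.0, 130.2]
ft_force: [0.9, -0.4, -1.1]
finger_gap: 17.3
```

```bash
python3 -c "from h import *;st()"
```

```text
10.525 [670.4  85.  127.2] [180.    0.  130.2] F [ 0.9 -0.4 -1.1] T [ 0.009 -0.163  0.182] gap 17.3 j6 -37.3 e6 -1.0089
```

Call:
jog_arm(plan=[[[0,0,4],[0,0,0],-0.6],[[0,0,8],[0,0,0.0005],-0.6]])

```text
time: 10.78
tool_pos: [670.4, 85.0, 126.7]
tcp_rot: [180.0, 0.0, 122.2]
ft_force: [0.6, 0.4, 0.4]
finger_gap: 17.1
```

```bash
python3 -c "from h import *;st()"
```

```text
10.775 [670.4  85.  126.7] [180.    0.  122.2] F [0.6 0.4 0.4] T [0.061 0.028 0.129] gap 17.1 j6 -29.3 e6 -1.017
```

Call:
jog_arm(plan=[[[0,0,4],[0,0,0.0002],-0.6],[[0,0,8],[0,0,0.0004],-0.6],[[0,0,12],[0,0,0.0006],-0.6]])

```text
time: 11.15
tool_pos: [670.4, 85.1, 126.0]
tcp_rot: [180.0, 0.0, 110.2]
ft_force: [1.0, 0.3, -1.8]
finger_gap: 17.1
```

```bash
python3 -c "from h import *;st()"
```

```text
11.15 [670.4  85.1 126. ] [180.    0.  110.2] F [ 1.   0.3 -1.8] T [ 0.102 -0.142  0.103] gap 17.1 j6 -17.3 e6 -1.013
```

Call:
jog_arm(plan=[[[0,0,4],[0,0,0.0002],-0.6],[[0,0,8],[0,0,0.0004],-0.6],[[0,0,12],[0,0,0.0006],-0.6]])

```text
time: 11.52
tool_pos: [670.5, 85.2, 125.5]
tcp_rot: [180.0, -0.0, 98.2]
ft_force: [1.7, 1.1, -1.0]
finger_gap: 17.3
```

```bash
python3 -c "from h import *;st()"
```

```text
11.525 [670.5  85.2 125.5] [180.   -0.   98.2] F [ 1.7  1.1 -1. ] T [ 0.134 -0.232  0.144] gap 17.3 j6 -5.3 e6 -1.0117
```

Call:
jog_arm(plan=[[[0,0,4],[0,0,0.0002],-0.6],[[0,0,8],[0,0,0.0004],-0.6],[[0,0,12],[0,0,0.0006],-0.6]])

```text
time: 11.9
tool_pos: [670.5, 85.2, 124.8]
tcp_rot: [180.0, -0.0, 86.2]
ft_force: [1.0, 1.6, -3.0]
finger_gap: 17.3
```

```bash
python3 -c "from h import *;st()"
```

```text
11.9 [670.5  85.2 124.8] [180.   -0.   86.2] F [ 1.   1.6 -3. ] T [ 0.199 -0.336  0.211] gap 17.3 j6 6.7 e6 -1.0104
```

Call:
jog_arm(plan=[[[0,0,4],[0,0,0.0002],-0.6],[[0,0,8],[0,0,0.0004],-0.6],[[0,0,12],[0,0,0.0006],-0.6]])

```text
time: 12.28
tool_pos: [670.6, 85.2, 124.2]
tcp_rot: [179.9, -0.0, 74.2]
ft_force: [2.1, 1.5, -2.2]
finger_gap: 17.4
```

```bash
python3 -c "from h import *;st()"
```

```text
12.275 [670.6  85.2 124.2] [179.9  -0.   74.2] F [ 2.1  1.5 -2.2] T [ 0.146 -0.405  0.164] gap 17.4 j6 18.7 e6 -1.009
```

Call:
jog_arm(plan=[[[0,0,4],[0,0,0.0002],-0.6],[[0,0,8],[0,0,0.0004],-0.6],[[0,0,12],[0,0,0.0006],-0.6]])

```text
time: 12.65
tool_pos: [670.7, 85.2, 123.6]
tcp_rot: [179.9, -0.1, 62.2]
ft_force: [2.9, 1.0, -2.2]
finger_gap: 17.2
```

```bash
python3 -c "from h import *;st()"
```

```text
12.65 [670.7  85.2 123.6] [ 1.799e+02 -1.000e-01  6.220e+01] F [ 2.9  1.  -2.2] T [ 0.208 -0.483  0.172] gap 17.2 j6 30.7 e6 -1.0001
```

Call:
jog_arm(plan=[[[0,0,4],[0,0,0.0002],-0.6],[[0,0,8],[0,0,0.0004],-0.6],[[0,0,12],[0,0,0.0006],-0.6]])

```text
time: 13.02
tool_pos: [670.8, 85.2, 123.0]
tcp_rot: [179.9, -0.1, 50.2]
ft_force: [3.6, 1.6, -2.9]
finger_gap: 17.0
```

```bash
python3 -c "from h import *;st()"
```

```text
13.025 [670.8  85.2 123. ] [ 1.799e+02 -1.000e-01  5.020e+01] F [ 3.6  1.6 -2.9] T [ 0.242 -0.59   0.176] gap 17.0 j6 42.7 e6 -0.9807
```

Call:
jog_arm(plan=[[[0,0,4],[0,0,0.0002],-0.6],[[0,0,8],[0,0,0.0004],-0.6],[[0,0,12],[0,0,0.0006],-0.6]])

```text
time: 13.4
tool_pos: [670.9, 85.2, 122.5]
tcp_rot: [180.0, -0.1, 38.2]
ft_force: [3.6, 0.9, -4.1]
finger_gap: 17.0
```

```bash
python3 -c "from h import *;st()"
```

```text
13.4 [670.9  85.2 122.5] [ 1.80e+02 -1.00e-01  3.82e+01] F [ 3.6  0.9 -4.1] T [ 0.185 -0.654  0.211] gap 17.0 j6 54.7 e6 -0.9598
```

Call:
jog_arm(plan=[[[0,0,4],[0,0,0.0002],-0.6],[[0,0,8],[0,0,0.0004],-0.6],[[0,0,12],[0,0,0.0006],-0.6]])

```text
time: 13.78
tool_pos: [671.1, 85.2, 121.9]
tcp_rot: [180.0, -0.1, 26.2]
ft_force: [4.0, 1.4, -2.2]
finger_gap: 17.2
```

```bash
python3 -c "from h import *;st()"
```

```text
13.775 [671.1  85.2 121.9] [ 1.80e+02 -1.00e-01  2.62e+01] F [ 4.   1.4 -2.2] T [ 0.121 -0.689  0.222] gap 17.2 j6 66.7 e6 -0.9401
```

Call:
jog_arm(plan=[[[0,0,4],[0,0,0.0002],-0.6],[[0,0,8],[0,0,0.0004],-0.6],[[0,0,12],[0,0,0.0006],-0.6]])

```text
time: 14.15
tool_pos: [671.1, 85.1, 121.3]
tcp_rot: [180.0, -0.1, 14.2]
ft_force: [5.3, 0.1, -3.9]
finger_gap: 17.4
```

```bash
python3 -c "from h import *;st()"
```

```text
14.15 [671.1  85.1 121.3] [ 1.80e+02 -1.00e-01  1.42e+01] F [ 5.3  0.1 -3.9] T [ 0.085 -0.83   0.223] gap 17.4 j6 78.7 e6 -0.9203
```

Call:
jog_arm(plan=[[[0,0,4],[0,0,0.0002],-0.6],[[0,0,8],[0,0,0.0004],-0.6]])

```text
time: 14.4
tool_pos: [671.2, 85.0, 120.9]
tcp_rot: [180.0, -0.1, 6.2]
ft_force: [5.2, 0.6, -3.8]
finger_gap: 16.8
```

```bash
python3 -c "from h import *;st()"
```

```text
14.4 [671.2  85.  120.9] [ 1.8e+02 -1.0e-01  6.2e+00] F [ 5.2  0.6 -3.8] T [ 0.052 -0.867  0.215] gap 16.8 j6 86.7 e6 -0.9073
```

Call:
jog_arm(plan=[[[0,0,0],[0,0,0],-0.6],[[0,0,-5],[0,0,0],-0.6],[[0,0,-10],[0,0,0],-0.6],[[0,0,-16],[0,0,0],-0.6],[[0,0,-20],[0,0,0],-0.6],[[0,0,-20],[0,0,0],-0.6]])

```text
time: 15.15
tool_pos: [670.3, 84.9, 120.9]
tcp_rot: [180.0, -0.0, 26.3]
ft_force: [-0.8, -1.2, 0.3]
finger_gap: 16.8
```

```bash
python3 -c "from h import *;st()"
```

```text
15.15 [670.3  84.9 120.9] [180.   -0.   26.3] F [-0.8 -1.2  0.3] T [-0.002 -0.02  -0.029] gap 16.8 j6 66.6 e6 -0.8023
```

Call:
jog_arm(plan=[[[0,0,0],[0,0,-0.01],-0.6],[[0,0,0],[0,0,-0.025],-0.6],[[0,0,0],[0,0,-0.05],-0.6],[[0,0,0],[0,0,-0.09],-0.6],[[0,0,0],[0,0,-0.13],-0.6],[[0,0,0],[0,0,-0.13],-0.6],[[0,0,0],[0,0,-0.13],-0.6]])

```text
time: 16.02
tool_pos: [670.4, 85.0, 251.6]
tcp_rot: [180.0, -0.1, 26.3]
ft_force: [-0.6, 0.8, -1.1]
finger_gap: 17.0
```

Run:
```python
from bench import *
import cv2,numpy as np
from h import *
st()
for n in("wrist","side"):
    p,d=snapshot(n); np.savez(f"pics/{n}5.npz",p=p,d=d,i=np.array(camera_info(n),dtype=object))
    if n=='side': p=cv2.resize(p[150:290,200:370],None,fx=4,fy=4,interpolation=cv2.INTER_CUBIC)
    cv2.imwrite(f'pics/{n}5c.png',p)
```

```text
16.025 [670.4  85.  251.6] [ 1.80e+02 -1.00e-01  2.63e+01] F [-0.6  0.8 -1.1] T [ 0.055  0.02  -0.102] gap 17.0 j6 66.6 e6 0.0082
```

View pics/wrist5c.png

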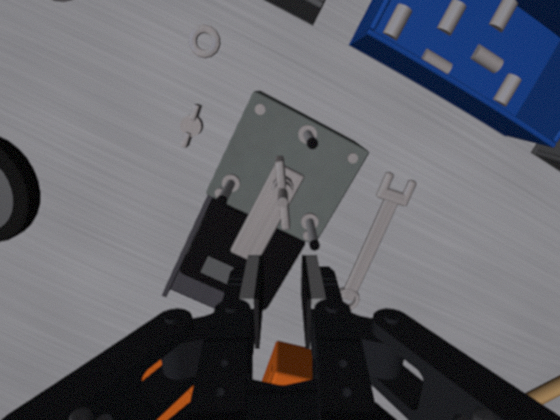

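View pics/side5c.png

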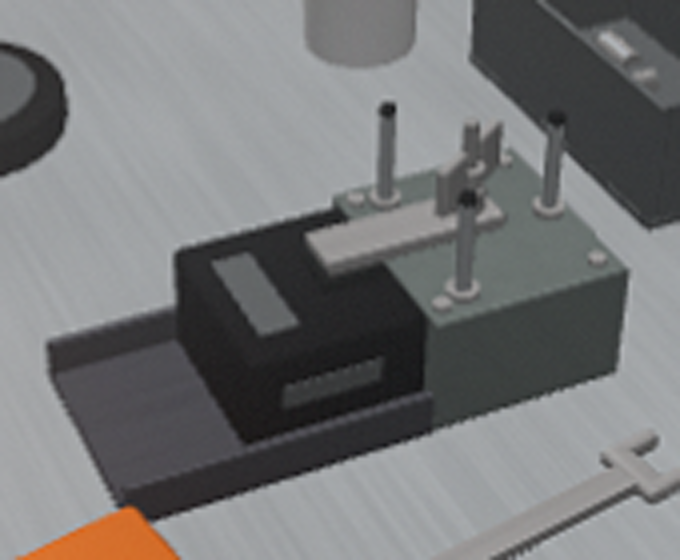

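The wrist view shows the nut at (283,190) turned and free of the fingers. The side crop shows the pack tight against the bracket at (425,330), with the bar down on it. The spare nut, spanner and washer are where they were.

```bash
python3 -c "
from bench import *
print(hand_in())"
```

```text
the job is handed in; nothing more can be done
None
```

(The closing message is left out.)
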